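Clamp a tube rack on the lab shaker with its cam crank

ROBOT

A 6-joint arm with a two-finger parallel gripper is mounted at the origin on the work surface. World frame = base frame: x ahead of the robot, y to its left, z up, the work surface at z = 0. Lengths are in m, angles in rad, forces in N, time in s.
With the tool pointing down it reaches from about 0.3 to 0.875 m from the base axis. Payload 6.4 kg.
Tool frame: the origin (TCP) lies at the very end of the fingers, on their centre line; the grasp point (between the pads) lies 19 mm behind it; z points along the fingers, y is the line along which they close (so a half turn about z gives the same grasp; the last joint's range is limited). The gripper opens to 85 mm and grips with 20 to 120 N. Pads are 22 mm wide; open, the fingers measure 114 mm over their backs; the gripper's body (76 mm by 85 mm) begins 54 mm behind the grasp point. The pads swing forward as they close: fully open they stand 13 mm farther back than shut.
Start: joints at [-1.344, 0.181, 1.607, -0, 1.354, -0.206], TCP at [0.241, -0.522, 0.231] pointing down, gripper open.
Joint ranges: [-2.99, 2.99], [-0.89, 2.07], [0.3, 2.58], [-1.14, 4.28], [0, 2.63], [-3.12, 3.12]. Speed limits (rad/s): [2.57, 2.57, 3.01, 3.14, 3.14, 3.14].

INTERFACE

Orientations are given as a unit quaternion [w, x, y, z].
In Python, from bench import ctrl gives the robot as it stands.
- The arm moves only by the tool jog_arm, never from a script. Its argument "series" is a list that holds one entry, the list of rows, each a list of 7 numbers: the shift along the tool's x, y, z in mm, then the turn, a rotation vector about the tool's x, y, z in rad, then the finger opening in mm, from 0 to 85.4. In form: [[[tx, ty, tz, rx, ry, rz, gripper], ...]]. A call has exactly 10 rows; each row shifts and turns the commanded pose from where the row before left it, along the tool's axes as they then stand; what a row does not reach is not made up. A row lasts 1/10 s, in which the tool goes at most 50 mm and 8.59 degrees, less where a joint would pass 70% of its speed; a pose out of reach is approached as far as the arm can. A call with a gripper value outside its range is refused whole. The fingers move at their own pace and stop on an object; the grip force is fixed at half the most. Time passes only in rows, so rows that do not move let the fingers close, or fill a call up. It gives the time, the measured TCP pose, the force, the opening and the grip force at its end, in the units of the state.
- ctrl.get_obs(): the state, without advancing time (a new reading comes with each control period).
- ctrl.camera(name): name is "scene" or "top" or "wrist"; returns a dict with "frame" (384x512x3 uint8, blue, green, red), "z_map" (384x512 float32, m along the optical axis (not along the pixel's ray), 0 where there is no reading), "fx", "fy", "cx", "cy" (pixels), "xyz" and "rotation" of the camera in the world. Camera axes: x right, y down, z forward; pixel columns grow to the right and rows downward; lengths in m; the calibration is good to about 2 mm. A picture is of the moment at which its call begins.
- ctrl.hand_in(): hands the job in; it is judged then, once.
The state is a dict: "time_s": time; "q": joint angles; "dq": joint speeds; "joint_efforts": joint torques, N m; "eef_pos": TCP position; "eef_rot": TCP orientation; "wrist_force": force on the tool from outside, world axes, zero at the start; "torque": the same for the moment, N m; "opening": opening from 0.0 (shut) to 1.0 (fully open); "grasp_force": force on a finger pad.
Only numpy, scipy, OpenCV 4.12 (cv2) and the standard library are available. Lean on these libraries where they do the work, as an engineer would, in place of code of your own. Each camera call takes 0.05 s, during which the arm holds its last target. There are 200 camera calls.

TASK

The rack of blood tubes stands loose in the shaker's nest: push it gently along the fence until it is fully home against the end stop. Then turn the cam crank until the follower's roller rests in the flat of the cam, so that the jaw keeps the rack clamped on its own, and let go. Leave everything else where it is.

Things in the scene. Friction and masses are not known exactly. Their poses are not given: they have to be found in the camera images.
- shaker: The bench shaker, fixed: white housing with an aluminium deck 310 x 360 mm, 70 mm above the table. Origin on the table below the nest; x points from the camshaft to the fence (away from the robot), y along the nest into the end stop, z up. The nest lies between the 45 mm high fence and the clamp jaw, with 9 mm of play for the rack.
- rack: The loose tube rack in the nest: white, 48 mm wide (x), 170 mm long (y), 60 mm high, about 0.45 kg, with ten tubes whose yellow caps reach 80 mm above its underside. Origin: centre of its underside; z up; its +y end faces the end stop. It slides along the fence with 2 to 4 N, until it meets the stop.
- rack_nose (a point): Point on the rack: centre of its end face that faces the end stop, 30 mm above the deck.
- rack_tail (a point): Point on the rack: centre of its other end face, the one to push on, 45 mm above the deck. Nothing stands on the deck behind it.
- stop (a point): Fixed point on the shaker, 30 mm above the deck: where rack_nose lies when the rack is fully home against the rigid steel end stop (a block 45 mm high) and against the fence. Its axes are the shaker's: y is the way to push.
- shaft (a point): Fixed point on the upright axis of the camshaft, at the height of grip (168 mm above the table); 126 mm along the shaker's -x and 85 mm along its -y from stop. Axes as the shaker's.
- grip (a point): Where to grip the crank's upright handle: a black sleeve, 22 mm across, 56 mm long (34 mm below this point, 22 mm above), spinning freely on its pin. It runs level on a circle of 60 mm radius about shaft, endlessly, both ways. The crank's serrated hub is clamped on the shaft at a different angle every time, so its direction does not tell where the cam stands.
- cam_top (a point): Point on the cam's fixed axis, on top of the steel plate cam, which lies under the crank 83 to 97 mm above the table: round, with one symmetrical nose (41 mm from the axis) whose end is cut to a flat, square to the nose, with rounded edges. At the start the roller is on the round part; turned clockwise seen from above, the flat comes square to it within 1.7 to 4.4 rad.
- follower (a joint): How far the cam has pushed the follower (a steel plate 100 mm wide on two rods, with a 20 mm roller that runs on the cam) towards the rack, in m: 0 on the cam's round part (as at the start), 0.016 at the middle of the flat, 0.018 over the rounded edge at either end of the flat. A weak spring keeps it on the cam.
- jaw: The clamp jaw, an aluminium bar 120 mm long, sprung on the follower, so that it moves with it and then squeezes the rack. Origin: centre of its face to the rack. Crank feel: light (1 to 2 N at the handle) on the cam's round part, where it stays as left; up to about 12 N, against the turning, as the nose lifts the follower and the springs load.
- roller_top (a point): Point above the axis of the follower's roller. As the roller crosses the first edge of the flat, the handle's resistance turns into a forward pull; beyond the middle of the flat it resists again, and past the second edge the roller falls off the far side. Let go between the edges, the cam settles with the roller in the flat; let go on the nose's slopes, it springs back and frees the rack.
- spare_rack: Bystander: a second rack of the same make, with four tubes, standing on the bench to the robot's right of the shaker. Origin under its centre.
- tube_tray: Bystander: low white tube tray, 130 x 190 x 22 mm, on the bench right of the shaker. Origin under its centre.
- pump_bottle: Bystander: white pump bottle, 68 mm wide, 189 mm high, on the bench. Origin under its centre.
- specimen_jar: Bystander: small jar, 58 mm wide, 62 mm high, on the bench just right of the shaker. Origin under its centre.
- timer: Bystander: flat grey timer, 55 x 75 x 16 mm, on the shaker's deck behind the fence. Origin under its centre.
- cap_box: Bystander: small open box of caps, 50 x 80 x 25 mm, on the shaker's deck behind the fence. Origin under its centre.
- glove_box: Bystander: cardboard box, 125 x 230 x 85 mm, on the bench to the robot's left. Origin under its centre.

How it is judged:
On the way, in this order (a step that is already met when the one before it is completed fails the run):
1. the rack is home: its end within 2 mm of the end stop (y of rack_nose in the frame of stop above -0.002 m and horizontal distance between rack_nose and stop below 0.02 m and value of joint follower below 0.006 m), for 0.2 s.
2. the cam has lifted the follower and the jaw presses on the rack (value of joint follower above 0.0146 m), for 0.1 s.
At the end, for the whole second after the job is handed in: The follower rests in the cam's flat (its travel between 14.6 and 17.2 mm, not moving), the rack stands upright and still, its end within 3 mm of its place at the end stop and fence, and the robot has let go (value of joint follower between 0.0146 and 0.0172 m and velocity of joint follower between -0.002 and 0.002 m/s and horizontal distance between rack_nose and stop below 0.003 m and linear speed of rack below 0.01 m/s and angle between rack's own z axis and vertical below 0.05 rad); the robot touches nothing.
It fails at once if the rack is pushed with more than 25 N (contact force between the fingers and rack above 25 N).
It fails at once if the rack is tipped or lifted (angle between rack's own z axis and vertical above 0.15 rad or z of rack_nose in the frame of stop above 0.02 m).
It fails at once if something else on the bench or deck is moved by more than 25 mm (distance of any of spare_rack, tube_tray, pump_bottle, specimen_jar, timer, cap_box, glove_box from where it was at the start of the episode above 0.025 m).
It also fails if it takes over 70 s, if anything falls off the work surface, if the arm or the gripper's body presses on something with over 40 N, if the wrist force passes 120 N, or if a joint passes its speed limit or range.

## Working session

There is one attempt and no reset: what is moved stays moved. The work goes in short steps, Python scripts to look and compute and a tool call to move; the robot and the scene stay as the last step left them, time stands still between calls to the robot, and variables do not carry over. Pictures are saved under pics/ and viewed, at most 10 in all, crops included, and the job is handed in when it is done.

Besides the shell and the picture viewer there is one more tool, called after "Call:" as name(argument=value, ...), one argument or row to a line, values as JSON. jog_arm: Moves the arm, as the interface text tells. Its arguments: {"type":"object","properties":{"series":{"type":"array"}},"required":["series"]}

```bash
mkdir -p pics; cat > h.py <<'E'
from bench import ctrl
import numpy as np, cv2
def snap(n):
    c=ctrl.camera(n); np.savez(f'{n}.npz',**c); return c
def Rm(c):
    r=np.array(c['rotation'],float)
    if r.size==9: return r.reshape(3,3)
    from scipy.spatial.transform import Rotation as R
    return R.from_quat(r[[1,2,3,0]]).as_matrix()
def cloud(c):
    z=c['z_map']; v,u=np.mgrid[:z.shape[0],:z.shape[1]]
    P=np.stack([(u-c['cx'])/c['fx']*z,(v-c['cy'])/c['fy']*z,z],-1)
    return P@Rm(c).T+np.array(c['xyz'])
def proj(c,p):
    q=(np.asarray(p)-np.array(c['xyz']))@Rm(c)
    return np.stack([q[...,0]/q[...,2]*c['fx']+c['cx'],q[...,1]/q[...,2]*c['fy']+c['cy']],-1)
E
python3 - <<'E'
from h import *
a=snap('scene');b=snap('top')
cv2.imwrite('pics/scene.png',cv2.resize(a['frame'],(768,576)));cv2.imwrite('pics/top.png',cv2.resize(b['frame'],(768,576)))
for c in(a,b):print(c['xyz'],c['rotation'],c['fx'],c['fy'],c['cx'],c['cy'])
print(ctrl.get_obs())
E
```

```text
[ 1.07752536 -0.74464282  0.77490302] [-0.4534009   0.8436579   0.25278038 -0.13700751] 417.46855460014734 417.46855460014734 258.2987116323816 194.16837565412163
[0.1960025  0.0555538  1.73613487] [-0.07501298  0.70655881 -0.69964624  0.07511885] 462.0061540083508 462.0061540083508 257.4155729216971 194.26242562167167
{'time_s': 0.1, 'q': array([-1.34429272e+00,  1.81480116e-01,  1.60787386e+00,  4.86200519e-06,
        1.35380159e+00, -2.06320284e-01]), 'dq': array([ 0.00037987, -0.00076244, -0.0040304 ,  0.00063206,  0.00055793,
        0.00096932]), 'joint_efforts': array([-2.59413109e-04, -4.45872402e+01, -3.52239525e+01, -3.23088807e-04,
        4.15066213e-03,  1.79100357e-05]), 'eef_pos': array([ 0.24107217, -0.52149501,  0.23048323]), 'eef_rot': array([-7.81442080e-04,  9.76674000e-01,  2.14726074e-01, -5.51261281e-06]), 'wrist_force': array([ 0.11620228,  0.85452016, -0.51080017]), 'torque': array([0.02901117, 0.01103281, 0.00658759]), 'grasp_force': 0.0, 'opening': 0.9967957544177084}
```

View pics/scene.png

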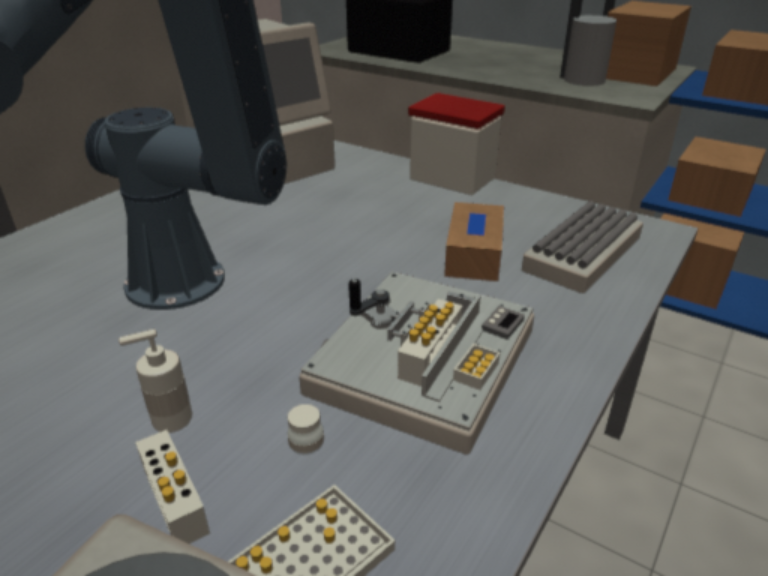

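View pics/top.png

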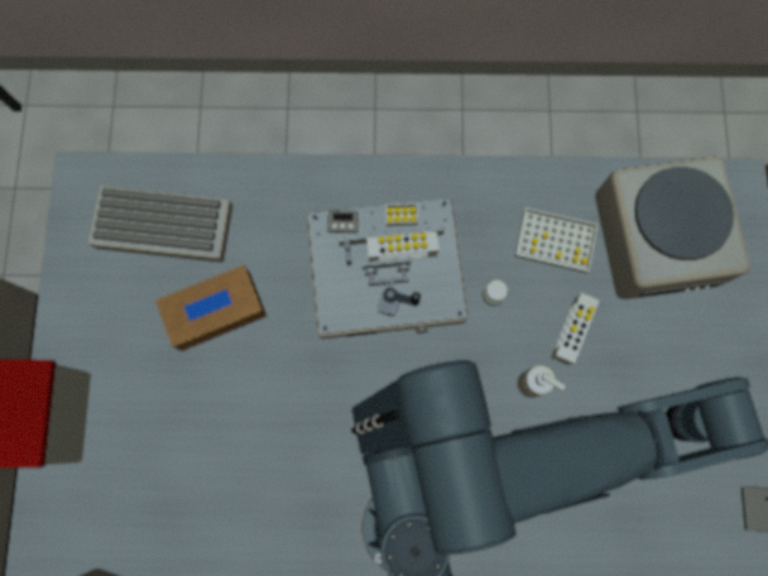

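The scene view shows the handle at (355,295), the rack at (430,340) and the stop at the rack's far end. In the top view, the shaft is at (390,297), the handle at (415,298), the rack at (402,245) and the stop at about (350,243). The cam lies below the shaft.

```bash
python3 - <<'E'
from h import *
b=dict(np.load('top.npz'));a=dict(np.load('scene.npz'))
P=cloud(b);S=cloud(a)
reg=np.zeros(P.shape[:2],bool);reg[125:228,200:318]=1
m=reg&(P[...,2]>.06)&(P[...,2]<.08)
r=cv2.minAreaRect(P[m][:,:2].astype(np.float32));print('deck',r,np.median(P[m][:,2]),m.sum())
print(cv2.boxPoints(r))
for nm,Q in(('top',P),('scene',S)):
  box=(Q[...,0]>.35)&(Q[...,0]<.85)&(abs(Q[...,1])<.4)
  for lo,hi in((.155,.2),(.12,.154),(.105,.119)):
    k=(box&(Q[...,2]>lo)&(Q[...,2]<hi)).astype(np.uint8)
    n,l,st,ce=cv2.connectedComponentsWithStats(k)
    for i in range(1,n):
      q=Q[l==i]
      if len(q)>8: print(nm,lo,len(q),q.mean(0).round(3),q.min(0).round(3),q.max(0).round(3),st[i,:4])
for n,c,(x,y,w,h) in(('t',b,(200,125,118,105)),('s',a,(195,170,170,130))):
  cv2.imwrite(f'pics/{n}crop.png',cv2.resize(c['frame'][y:y+h,x:x+w],None,fx=4.5,fy=4.5,interpolation=cv2.INTER_CUBIC))
E
```

```text
deck ((0.6227570176124573, 0.05941559374332428), (0.3174932599067688, 0.36720964312553406), 7.033211708068848) 0.07087578277486095 5673
[[ 0.44272345  0.22220118]
 [ 0.48768634 -0.14224534]
 [ 0.8027906  -0.10337   ]
 [ 0.7578277   0.2610765 ]]
top 0.155 43 [ 0.517 -0.01   0.185] [ 0.509 -0.02   0.156] [0.529 0.    0.197] [274 195   7   8]
top 0.12 596 [0.658 0.02  0.135] [ 0.625 -0.067  0.12 ] [0.696 0.103 0.154] [245 154  48  19]
top 0.12 149 [0.529 0.033 0.136] [ 0.509 -0.019  0.121] [0.551 0.066 0.152] [255 192  25  13]
top 0.12 78 [ 0.36  -0.3    0.131] [ 0.35  -0.328  0.122] [ 0.37  -0.272  0.149] [352 244  17   6]
top 0.105 54 [ 0.699 -0.028  0.114] [ 0.688 -0.08   0.105] [0.708 0.031 0.119] [265 152  31   5]
top 0.105 19 [0.689 0.06  0.114] [0.685 0.038 0.108] [0.694 0.082 0.119] [251 155  13   3]
top 0.105 91 [0.665 0.141 0.114] [0.619 0.089 0.107] [0.687 0.173 0.119] [226 157  24  19]
top 0.105 95 [0.622 0.062 0.11 ] [0.61  0.001 0.105] [0.635 0.117 0.119] [241 171  33   7]
top 0.105 17 [0.6   0.097 0.109] [0.596 0.084 0.105] [0.605 0.11  0.115] [243 179   8   3]
top 0.105 10 [0.57  0.057 0.107] [0.56  0.051 0.105] [0.579 0.066 0.111] [255 186   5   6]
scene 0.155 109 [ 0.526 -0.015  0.176] [ 0.513 -0.022  0.155] [ 0.534 -0.     0.192] [232 186   9  15]
scene 0.12 260 [0.534 0.017 0.133] [ 0.514 -0.023  0.12 ] [0.555 0.063 0.154] [233 193  28  18]
scene 0.12 848 [0.668 0.003 0.135] [ 0.63  -0.068  0.12 ] [0.696 0.108 0.151] [265 200  44  43]
scene 0.12 254 [ 0.36  -0.305  0.13 ] [ 0.35  -0.335  0.12 ] [ 0.377 -0.272  0.154] [ 97 234  23  20]
scene 0.105 454 [0.682 0.035 0.112] [ 0.625 -0.082  0.105] [0.712 0.175 0.119] [266 195  55  59]
scene 0.105 12 [0.541 0.042 0.109] [0.533 0.036 0.105] [0.544 0.049 0.118] [251 204   6   4]
scene 0.105 115 [ 0.367 -0.312  0.112] [ 0.35  -0.335  0.105] [ 0.376 -0.276  0.119] [ 97 242  24  16]
```

View pics/tcrop.png

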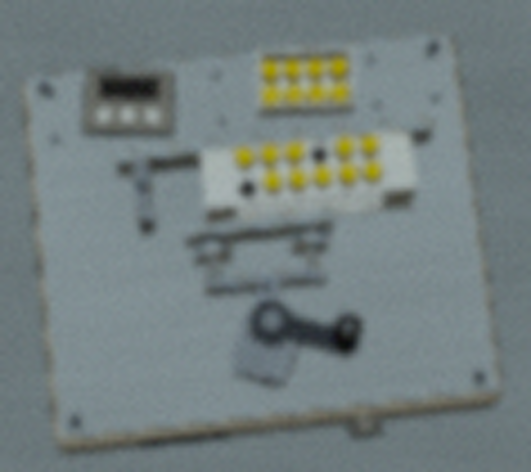

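The crop shows the shaft at (268,320), the handle at (348,332) and the cam's nose pointing towards the robot, its flat end at about (262,385). The roller is on the opposite side, at about (270,285). The rack's nose is at x=205 and the stop's bar at about x=150. Next I'll move the wrist camera over the nest with the tool aligned to the shaker.

Call:
jog_arm(
  series=[
    [[0, 0, -35, 0, 0, 0.104, 85], [0, 0, -35, 0, 0, 0.104, 85], [0, 0, -35, 0, 0, 0.104, 85], [28, -24, 0, 0, 0, 0, 85], [28, -24, 0, 0, 0, 0, 85], [28, -24, 0, 0, 0, 0, 85], [28, -24, 0, 0, 0, 0, 60], [28, -24, 0, 0, 0, 0, 30], [28, -24, 0, 0, 0, 0, 0], [28, -24, 0, 0, 0, 0, 0]],
  ],
)

```text
time_s: 1.1
eef_pos: [0.4162, -0.3302, 0.3359]
eef_rot: [-0.0, 0.998, 0.06, -0.0]
wrist_force: [0.8, -0.0, 0.6]
opening: 0.321
grasp_force: 0.0
```

Call:
jog_arm(
  series=[
    [[28, -24, 0, 0, 0, 0, 0], [28, -24, 0, 0, 0, 0, 0], [28, -24, 0, 0, 0, 0, 0], [28, -24, 0, 0, 0, 0, 0], [28, -24, 0, 0, 0, 0, 0], [28, -24, 0, 0, 0, 0, 0], [28, -24, 0, 0, 0, 0, 0], [28, -24, 0, 0, 0, 0, 0], [10, -15, 0, 0, 0, 0, 0], [0, 0, 0, 0, 0, 0, 0]],
  ],
)

```text
time_s: 2.1
eef_pos: [0.6233, -0.0957, 0.3354]
eef_rot: [-0.0, 0.998, 0.062, -0.001]
wrist_force: [-0.2, 0.5, -0.3]
opening: -0.001
grasp_force: 0.0
```

```bash
python3 - <<'E'
from h import *
c=snap('wrist');cv2.imwrite('pics/w1.png',cv2.resize(c['frame'],(768,576)))
print(c['xyz'],Rm(c).round(3),c['fx']);o=ctrl.get_obs();print(o['eef_pos'],o['eef_rot'],o['wrist_force'])
E
```

```text
[ 0.69636478 -0.08527602  0.47880242] [[ 0.124 -0.949 -0.288]
 [-0.992 -0.119 -0.035]
 [-0.001  0.291 -0.957]] 299.78750054322666
[ 0.62265714 -0.09713823  0.33561642] [-5.90941072e-05  9.98116465e-01  6.13432613e-02 -7.23481346e-04] [-0.24212026 -0.6966591  -0.26058651]
```

View pics/w1.png

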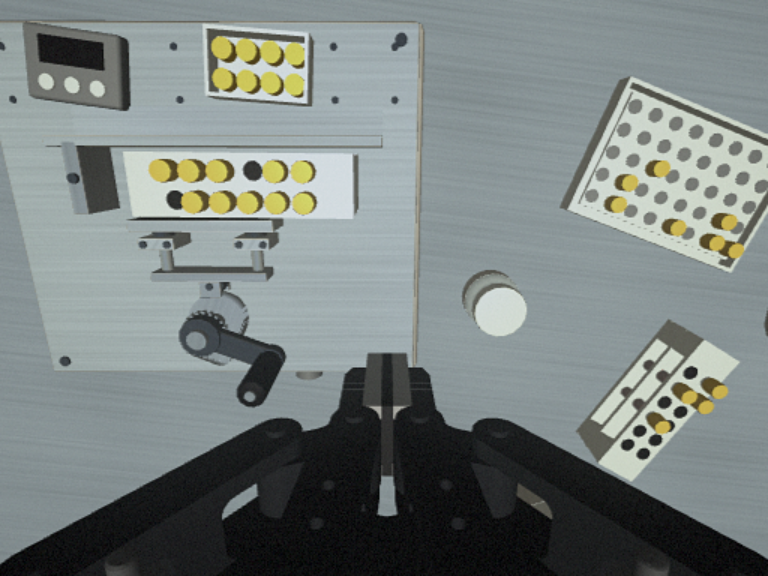

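The wrist view shows the rack's tail end at column 355, rows 152–218. The stop block spans columns 65–118, rows 143–213, with the rack's nose at column 124. The shaft cap is at (198,340), the handle top at about (250,395) and the roller at (210,288). I'll measure these from the depth map.

```bash
cat >> h.py <<'E'
def frame(yaw): return np.array([[np.cos(yaw),-np.sin(yaw)],[np.sin(yaw),np.cos(yaw)]])
YAW=np.radians(7.03)
def sh(P,yaw=YAW):
    Q=P.copy();Q[...,:2]=P[...,:2]@frame(yaw);return Q
E
python3 - <<'E'
from h import *
c=dict(np.load('wrist.npz'));P=cloud(c);o=ctrl.get_obs()
vv,uu=np.mgrid[:384,:512]
def reg(u0,u1,v0,v1,lo,hi): # in 768x576 px
    return (uu>u0/1.5)&(uu<u1/1.5)&(vv>v0/1.5)&(vv<v1/1.5)&(P[...,2]>lo)&(P[...,2]<hi)
f=P[reg(120,385,128,150,.105,.122)]
vx,vy,x0,y0=cv2.fitLine(f[:,:2].astype(np.float32),2,0,.01,.01).ravel();print('fence yaw',np.degrees(np.arctan2(-vx*np.sign(vy),vy*np.sign(vy))),len(f))
w=P[reg(110,365,145,225,.125,.136)];r=cv2.minAreaRect(w[:,:2].astype(np.float32));print('rack rect',r,np.median(w[:,2]))
S=sh(P)
def ext(n,m):
    q=S[m];print(n,len(q),np.percentile(q,[1,50,99],axis=0).round(4).tolist())
ext('rack',reg(110,365,145,225,.125,.136))
ext('stop',reg(50,95,135,215,.108,.122))
ext('fence',reg(120,385,128,150,.105,.122))
ext('jaw',reg(125,290,215,232,.09,.13))
ext('plate',reg(145,275,262,285,.09,.13))
ext('shaftcap',reg(185,212,328,352,.1,.18))
ext('handle',reg(230,290,340,410,.186,.2))
ext('handleall',reg(230,290,340,410,.15,.2))
for n in('top','scene'):
  d=dict(np.load(n+'.npz'));Q=sh(cloud(d));bx=(abs(Q[...,0]-.515)<.05)&(abs(Q[...,1]+.08)<.06)
  q=Q[bx&(Q[...,2]>.17)&(Q[...,2]<.2)];print(n,len(q),q.mean(0),q.min(0),q.max(0))
print('tcp',sh(o['eef_pos']))
E
```

```text
fence yaw 7.1223 1390
rack rect ((0.6621070504188538, 0.022698678076267242), (0.04810129478573799, 0.1708182394504547), 6.561141014099121) 0.13090480055583562
rack 4340 [[0.6359, -0.1433, 0.129], [0.6604, -0.0639, 0.1309], [0.684, 0.0249, 0.1329]]
stop 840 [[0.6372, 0.055, 0.1083], [0.6717, 0.0723, 0.1156], [0.695, 0.087, 0.1193]]
fence 1390 [[0.6886, -0.1641, 0.1136], [0.6925, -0.0655, 0.1157], [0.6965, 0.0317, 0.1176]]
jaw 1002 [[0.6217, -0.0756, 0.0959], [0.6278, -0.0179, 0.1096], [0.6366, 0.0424, 0.1294]]
plate 749 [[0.5749, -0.0653, 0.0904], [0.5833, -0.0169, 0.1032], [0.5919, 0.0327, 0.1054]]
shaftcap 286 [[0.5264, -0.0267, 0.1358], [0.5385, -0.0176, 0.1399], [0.5468, -0.0044, 0.144]]
handle 297 [[0.5082, -0.0818, 0.1866], [0.519, -0.0725, 0.1907], [0.5278, -0.0623, 0.194]]
handleall 602 [[0.5086, -0.0821, 0.1508], [0.5227, -0.0746, 0.1856], [0.5279, -0.0626, 0.1938]]
top 37 [ 0.51266601 -0.07289589  0.18857029] [ 0.50431275 -0.08399147  0.17188032] [ 0.52407053 -0.06315648  0.19666212]
scene 75 [ 0.51954898 -0.07839289  0.1818805 ] [ 0.50685557 -0.08614989  0.17009978] [ 0.52866628 -0.06417575  0.19220202]
tcp [ 0.60608748 -0.17261437  0.33561642]
```

Call:
jog_arm(
  series=[
    [[28, 6, 0, 0, 0, 0, 0], [29, 6, 0, 0, 0, 0, 0], [0, 0, 45, 0, 0, 0, 0], [0, 0, 45, 0, 0, 0, 0], [0, 0, 45, 0, 0, 0, 0], [0, 0, 45, 0, 0, 0, 0], [0, 0, 35, 0, 0, 0, 0], [0, 0, 15, 0, 0, 0, 0], [0, 0, 0, 0, 0, 0, 0], [0, 0, 0, 0, 0, 0, 0]],
  ],
)

```text
time_s: 3.15
eef_pos: [0.6818, -0.1041, 0.1083]
eef_rot: [0.001, 0.998, 0.06, 0.001]
wrist_force: [0.4, -0.4, 0.4]
opening: -0.002
grasp_force: 0.0
```

Call:
jog_arm(
  series=[
    [[0, -3, 0, 0, 0, 0, 0], [0, -3, 0, 0, 0, 0, 0], [0, -3, 0, 0, 0, 0, 0], [0, -3, 0, 0, 0, 0, 0], [0, -3, 0, 0, 0, 0, 0], [0, -3, 0, 0, 0, 0, 0], [0, -3, 0, 0, 0, 0, 0], [0, -3, 0, 0, 0, 0, 0], [0, -3, 0, 0, 0, 0, 0], [0, -3, 0, 0, 0, 0, 0]],
  ],
)

```text
time_s: 4.15
eef_pos: [0.6773, -0.0736, 0.1062]
eef_rot: [0.0, 0.998, 0.06, 0.0]
wrist_force: [0.9, -1.8, -1.0]
opening: -0.001
grasp_force: 1.3
```

```bash
python3 - <<'E'
from h import *
c=snap('wrist');cv2.imwrite('pics/w2.png',cv2.resize(c['frame'],(768,576)))
o=ctrl.get_obs();print(sh(o['eef_pos']),sh(o['wrist_force']))
E
```

```text
[ 0.66319733 -0.15528929  0.10619398] [-0.25394551 -1.82174308 -1.25979381]
```

View pics/w2.png

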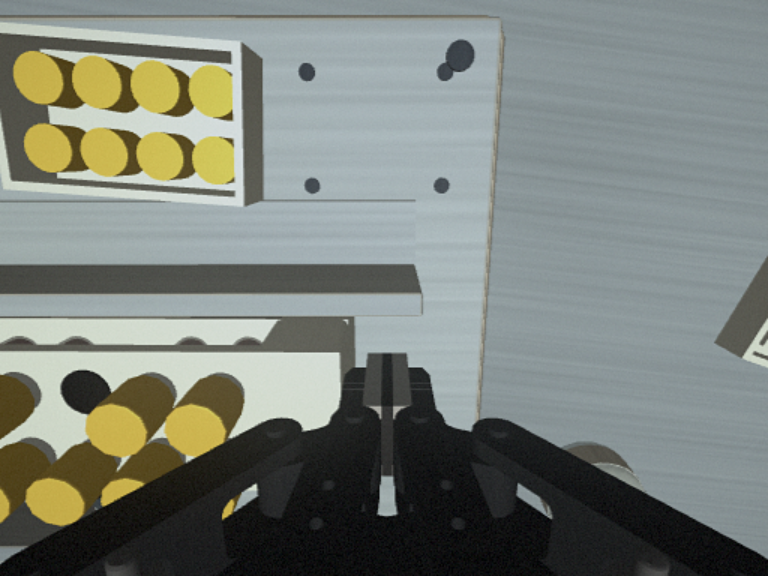

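The closed fingers touch the tail face near column 345, with a 1.8 N reaction, so contact is made.

Call:
jog_arm(
  series=[
    [[0, -3, 0, 0, 0, 0, 0], [0, -3, 0, 0, 0, 0, 0], [0, -3, 0, 0, 0, 0, 0], [0, -3, 0, 0, 0, 0, 0], [0, -3, 0, 0, 0, 0, 0], [0, -3, 0, 0, 0, 0, 0], [0, -3, 0, 0, 0, 0, 0], [0, -3, 0, 0, 0, 0, 0], [0, -3, 0, 0, 0, 0, 0], [0, -2, 0, 0, 0, 0, 0]],
  ],
)

```text
time_s: 5.2
eef_pos: [0.6737, -0.044, 0.1063]
eef_rot: [-0.0, 0.998, 0.06, -0.0]
wrist_force: [0.9, -1.8, -1.8]
opening: -0.001
grasp_force: 1.1
```

```bash
cat > gap.py <<'E'
from h import *
c=snap('scene');P=sh(cloud(c))
u,v=proj(c,[.65,.13,.12]);print('px',u,v)
t=snap('top');Q=sh(cloud(t))
for n,Z in(('scene',P),('top',Q)):
  m=(abs(Z[...,0]-.66)<.018)&(abs(Z[...,1]+.03)<.14)&(Z[...,2]>.124)&(Z[...,2]<.137)
  y=Z[m][:,1];print(n,'rack y',np.percentile(y,[1,99]).round(4),m.sum())
  m=(abs(Z[...,0]-.66)<.018)&(Z[...,1]>.045)&(Z[...,1]<.12)&(Z[...,2]>.106)&(Z[...,2]<.121)
  y=Z[m][:,1];print(n,'stop y',np.percentile(y,[2,98]).round(4),m.sum())
o=ctrl.get_obs();print(sh(o['eef_pos']),sh(o['wrist_force']),o['grasp_force'])
u,v=map(int,proj(c,[.665,.07,.12]))
cv2.imwrite('pics/gap%d.png'%(o['time_s']*100),cv2.resize(c['frame'][v-40:v+40,u-50:u+50],None,fx=7,fy=7,interpolation=cv2.INTER_CUBIC))
E
python3 gap.py
```

```text
px 303.4506463700808 199.1387977111347
scene rack y [-0.1406  0.057 ] 224
scene stop y [0.0739 0.0764] 3
top rack y [-0.0368  0.0626] 155
top stop y [0.0672 0.0779] 29
[ 0.66325763 -0.12592692  0.10630038] [ 0.00382293  0.29799826 -0.31964762] 0.0592332542873919
```

Call:
jog_arm(
  series=[
    [[0, -1, 0, 0, 0, 0, 0], [0, -1, 0, 0, 0, 0, 0], [0, -1, 0, 0, 0, 0, 0], [0, -1, 0, 0, 0, 0, 0], [0, -1, 0, 0, 0, 0, 0], [0, -0.5, 0, 0, 0, 0, 0], [0, -0.5, 0, 0, 0, 0, 0], [0, -0.5, 0, 0, 0, 0, 0], [0, -0.5, 0, 0, 0, 0, 0], [0, -0.5, 0, 0, 0, 0, 0]],
  ],
)

```text
time_s: 6.3
eef_pos: [0.6729, -0.0369, 0.1063]
eef_rot: [0.0, 0.998, 0.06, 0.0]
wrist_force: [0.9, -3.6, -0.3]
opening: 0.001
grasp_force: 1.4
```

Call:
jog_arm(
  series=[
    [[0, -0.3, 0, 0, 0, 0, 0], [0, -0.3, 0, 0, 0, 0, 0], [0, -0.3, 0, 0, 0, 0, 0], [0, -0.3, 0, 0, 0, 0, 0], [0, -0.3, 0, 0, 0, 0, 0], [0, -0.3, 0, 0, 0, 0, 0], [0, -0.3, 0, 0, 0, 0, 0], [0, -0.3, 0, 0, 0, 0, 0], [0, -0.3, 0, 0, 0, 0, 0], [0, -0.3, 0, 0, 0, 0, 0]],
  ],
)

```text
time_s: 7.3
eef_pos: [0.6726, -0.034, 0.1063]
eef_rot: [0.0, 0.998, 0.06, 0.0]
wrist_force: [-0.5, -3.5, -0.6]
opening: 0.001
grasp_force: 1.6
```

Call:
jog_arm(
  series=[
    [[0, -0.3, 0, 0, 0, 0, 0], [0, -0.3, 0, 0, 0, 0, 0], [0, -0.3, 0, 0, 0, 0, 0], [0, -0.3, 0, 0, 0, 0, 0], [0, -0.3, 0, 0, 0, 0, 0], [0, -0.2, 0, 0, 0, 0, 0], [0, -0.2, 0, 0, 0, 0, 0], [0, -0.2, 0, 0, 0, 0, 0], [0, -0.2, 0, 0, 0, 0, 0], [0, 0, 0, 0, 0, 0, 0]],
  ],
)

```text
time_s: 8.3
eef_pos: [0.6724, -0.0337, 0.1064]
eef_rot: [0.001, 0.998, 0.06, 0.0]
wrist_force: [0.5, -9.6, -1.2]
opening: 0.002
grasp_force: 4.8
```

```bash
python3 gap.py
```

```text
px 303.4506463700808 199.1387977111347
scene rack y [-0.1305  0.0665] 211Traceback (most recent call last):
  File "gap.py", line 9, in <module>
    y=Z[m][:,1];print(n,'stop y',np.percentile(y,[2,98]).round(4),m.sum())
                                 ~~~~~~~~~~~~~^^^^^^^^^^
    return _quantile_unchecked(
        a, q, axis, out, overwrite_input, method, keepdims, weights)
    return _ureduce(a,
                    func=_quantile_ureduce_func,
    ...<5 lines>...
                    overwrite_input=overwrite_input,
                    method=method)
    r = func(a, **kwargs)
    result = _quantile(arr,
                       quantiles=q,
    ...<2 lines>...
                       out=out,
                       weights=wgt)
    slices_having_nans = np.isnan(arr[-1, ...])
                                  ~~~^^^^^^^^^
IndexError: index -1 is out of bounds for axis 0 with size 0
```

The rack is home: the reaction rose to about 10 N with no further advance. Next I'll back off, rise and go above the crank handle.

Call:
jog_arm(
  series=[
    [[0, 10, 0, 0, 0, 0, 0], [0, 10, 0, 0, 0, 0, 0], [0, 0, -45, 0, 0, 0, 0], [0, 0, -45, 0, 0, 0, 44], [0, 0, -45, 0, 0, 0, 44], [-36, -16, -9, 0, 0, 0, 44], [-36, -16, 0, 0, 0, 0, 44], [-36, -16, 0, 0, 0, 0, 44], [-37, -16, 0, 0, 0, 0, 44], [0, 0, 0, 0, 0, 0, 44]],
  ],
)

```text
time_s: 9.4
eef_pos: [0.5184, -0.0034, 0.2492]
eef_rot: [-0.001, 0.998, 0.061, -0.002]
wrist_force: [-0.2, 0.6, -0.3]
opening: 0.517
grasp_force: 0.0
```

```bash
python3 - <<'E'
from h import *
c=snap('wrist');P=sh(cloud(c));o=ctrl.get_obs();print(sh(o['eef_pos']),o['eef_rot'],o['opening'])
m=(abs(P[...,0]-.518)<.03)&(abs(P[...,1]+.072)<.03)&(P[...,2]>.187)&(P[...,2]<.197);q=P[m];print(len(q),q.min(0),q.max(0))
cv2.imwrite('pics/w3.png',cv2.resize(c['frame'],(768,576)))
t=snap('top');P=sh(cloud(t))
m=(abs(P[...,0]-.66)<.02)&(abs(P[...,1]+.03)<.12)&(P[...,2]>.125)&(P[...,2]<.136);print(m.sum(),P[m].min(0),P[m].max(0))
E
```

```text
[ 0.51668737 -0.06820343  0.25023955] [-5.29450007e-04  9.98150825e-01  6.07831464e-02 -2.45074642e-04] 0.5201934011741893
661 [ 0.50672959 -0.08205351  0.18710759] [ 0.52802277 -0.06114777  0.19436064]
137 [ 0.64006835 -0.02316191  0.12538458] [0.67944472 0.06660408 0.13585168]
```

View pics/w3.png

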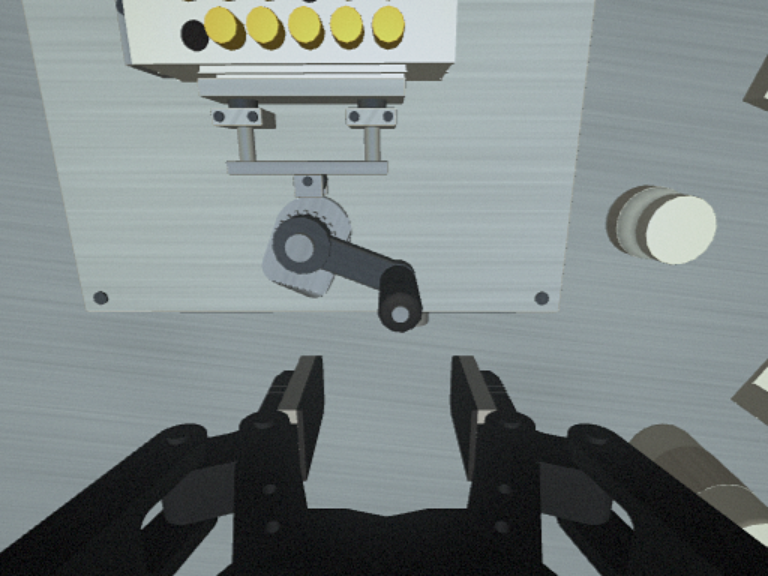

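The handle top is at (400,315) between the fingers' columns, the shaft cap is at (299,247), and the nose's flat is facing down-left near (290,285). The rack's front end is at the stop.

```bash
python3 - <<'E'
from h import *
c=dict(np.load('wrist.npz'));P=cloud(c)
def at(u,v,z):
    d=Rm(c)@np.array([(u/1.5-c['cx'])/c['fx'],(v/1.5-c['cy'])/c['fy'],1]);o=np.array(c['xyz']);return sh(o+d*(z-o[2])/d[2])
vv,uu=np.mgrid[:384,:512]
m=(np.hypot(uu-299/1.5,vv-247/1.5)<7);z=np.median(P[m][:,2]);print('cap z',z,at(299,247,z))
for e in((265,268),(318,297)):print('edge',at(*e,.097))
print('roller pin',at(308,181,.105))
E
```

```text
cap z 0.1429271014328369 [ 0.5390052  -0.01587554  0.1429271 ]
edge [0.51553215 0.01713941 0.097     ]
edge [ 0.49499397 -0.01778123  0.097     ]
roller pin [ 0.57309552 -0.01626262  0.105     ]
```

Call:
jog_arm(
  series=[
    [[0.7, 3.4, 0, 0, 0, 0, 44], [0, 0, 20, 0, 0, 0, 44], [0, 0, 20, 0, 0, 0, 44], [0, 0, 20, 0, 0, 0, 44], [0, 0, 20, 0, 0, 0, 44], [0, 0, 19, 0, 0, 0, 44], [0, 0, 0, 0, 0, 0, 44], [0, 0, 0, 0, 0, 0, 16], [0, 0, 0, 0, 0, 0, 16], [0, 0, 0, 0, 0, 0, 16]],
  ],
)

```text
time_s: 10.5
eef_pos: [0.5252, -0.0089, 0.1524]
eef_rot: [0.0, 0.998, 0.06, 0.001]
wrist_force: [1.1, 1.2, -0.9]
opening: 0.243
grasp_force: 58.6
```

The handle is gripped. By the nose direction, about 150° of clockwise turn is needed. I'll work out the circle steps.

```bash
python3 - <<'E'
import numpy as np
t=np.radians(-107.8-5*np.arange(0,35));x=60*np.cos(t);y=60*np.sin(t)
d=np.stack([np.diff(x),-np.diff(y)],1).round(1)
for i in range(0,34,10):print(i,d[i:i+10].tolist())
E
```

```text
0 [[-4.9, -1.8], [-4.7, -2.2], [-4.5, -2.6], [-4.3, -3.0], [-4.0, -3.4], [-3.7, -3.7], [-3.3, -4.0], [-3.0, -4.3], [-2.6, -4.5], [-2.2, -4.8]]
10 [[-1.8, -4.9], [-1.3, -5.1], [-0.9, -5.2], [-0.4, -5.2], [0.0, -5.2], [0.5, -5.2], [0.9, -5.1], [1.4, -5.0], [1.8, -4.9], [2.2, -4.7]]
20 [[2.6, -4.5], [3.0, -4.3], [3.4, -4.0], [3.7, -3.7], [4.0, -3.3], [4.3, -3.0], [4.5, -2.6], [4.8, -2.2], [4.9, -1.8], [5.1, -1.3]]
30 [[5.2, -0.9], [5.2, -0.4], [5.2, 0.0], [5.2, 0.5]]
```

Call:
jog_arm(
  series=[
    [[-4.9, -1.8, 0, 0, 0, 0, 16], [-4.7, -2.2, 0, 0, 0, 0, 16], [-4.5, -2.6, 0, 0, 0, 0, 16], [-4.3, -3.0, 0, 0, 0, 0, 16], [-4.0, -3.4, 0, 0, 0, 0, 16], [-3.7, -3.7, 0, 0, 0, 0, 16], [-3.3, -4.0, 0, 0, 0, 0, 16], [-3.0, -4.3, 0, 0, 0, 0, 16], [-2.6, -4.5, 0, 0, 0, 0, 16], [-2.2, -4.8, 0, 0, 0, 0, 16]],
  ],
)

```text
time_s: 11.5
eef_pos: [0.4858, 0.0219, 0.1523]
eef_rot: [-0.0, 0.998, 0.06, 0.004]
wrist_force: [15.4, 6.5, -9.4]
opening: 0.243
grasp_force: 58.9
```

Call:
jog_arm(
  series=[
    [[-1.8, -4.9, 0, 0, 0, 0, 16], [-1.3, -5.1, 0, 0, 0, 0, 16], [-0.9, -5.2, 0, 0, 0, 0, 16], [-0.4, -5.2, 0, 0, 0, 0, 16], [0, -5.2, 0, 0, 0, 0, 16], [0.5, -5.2, 0, 0, 0, 0, 16], [0.9, -5.1, 0, 0, 0, 0, 16], [1.4, -5.0, 0, 0, 0, 0, 16], [0, 0, 0, 0, 0, 0, 16], [0, 0, 0, 0, 0, 0, 16]],
  ],
)

```text
time_s: 12.5
eef_pos: [0.4802, 0.0601, 0.1524]
eef_rot: [0.001, 0.998, 0.06, 0.005]
wrist_force: [16.2, -1.6, -10.8]
opening: 0.241
grasp_force: 59.1
```

```bash
cat > st.py <<'E'
from h import *
o=ctrl.get_obs();p=sh(o['eef_pos']);f=sh(o['wrist_force'])
r=p[:2]-[.5385,-.016];th=np.arctan2(r[1],r[0]);th0=np.radians(-107.8)
e=r/np.hypot(*r);t=np.array([e[1],-e[0]])
print('t',o['time_s'],'turned deg',np.degrees((th0-th)%(2*np.pi)),'r',np.hypot(*r),'rad',f[:2]@e,'fwd force',f[:2]@t,'fz',f[2],'rel',r)
c=snap('wrist');P=sh(cloud(c))
m=(abs(P[...,0]-.60)<.05)&(abs(P[...,1]+.016)<.06)&(P[...,2]>.097)&(P[...,2]<.111)
h,b=np.histogram(P[m][:,0],np.arange(.55,.66,.002));print([(round(b[i]*1000),int(h[i])) for i in range(len(h)) if h[i]>20])
cv2.imwrite('pics/st%d.png'%(o['time_s']*100),cv2.resize(c['frame'],(768,576)))
E
python3 st.py
```

```text
t 12.5 turned deg 89.38363129104061 r 0.057111757950574056 rad -16.23811881394695 fwd force 1.2364299746530532 fz -10.781411824798203 rel [-0.05456245  0.01687282]
[(550, 186), (552, 139), (554, 181), (556, 244), (558, 243), (560, 203), (562, 194), (564, 219), (566, 214), (568, 198), (570, 155), (572, 113), (574, 109), (576, 113), (578, 509), (580, 652), (582, 607), (584, 595), (586, 310), (604, 513), (606, 499), (608, 487), (610, 451), (612, 368)]
```

The inward radial force shows the handle sits about 3 mm off in the pads, so the effective centre shifts by +3 mm in x. I'll correct for that and continue.

Call:
jog_arm(
  series=[
    [[4.5, -4.0, 0, 0, 0, 0, 16], [1.6, -3.9, 0, 0, 0, 0, 16], [1.9, -3.8, 0, 0, 0, 0, 16], [2.1, -3.6, 0, 0, 0, 0, 16], [2.4, -3.5, 0, 0, 0, 0, 16], [2.6, -3.3, 0, 0, 0, 0, 16], [2.8, -3.1, 0, 0, 0, 0, 16], [3.0, -2.9, 0, 0, 0, 0, 16], [0, 0, 0, 0, 0, 0, 16], [0, 0, 0, 0, 0, 0, 16]],
  ],
)

```text
time_s: 13.55
eef_pos: [0.4939, 0.0888, 0.1521]
eef_rot: [0.003, 0.998, 0.061, 0.0]
wrist_force: [-0.7, -11.6, 2.7]
opening: 0.239
grasp_force: 60.6
```

```bash
sed -i 's/\.5385,-\.016/.5413,-.016/;s/-107.8/-110.3/' st.py; python3 st.py
```

```text
t 13.55 turned deg 117.05418371441071 r 0.05937199736043289 rad -6.945080010436534 fwd force -9.274035531128373 fz 2.742329368398891 rel [-0.04022241  0.0436714 ]
[(550, 166), (552, 204), (554, 260), (556, 243), (558, 222), (560, 221), (562, 202), (564, 191), (566, 210), (568, 138), (570, 126), (572, 142), (574, 94), (576, 111), (578, 156), (580, 91), (582, 124), (584, 104), (586, 122), (588, 100), (590, 519), (592, 629), (594, 552), (596, 657), (598, 170), (604, 358), (606, 445), (608, 434), (610, 433), (612, 415), (614, 292), (620, 76), (622, 164), (624, 166), (626, 178), (628, 177), (630, 948)]
```

Call:
jog_arm(
  series=[
    [[1.6, -1.4, 0, 0, 0, 0, 16], [1.6, -1.3, 0, 0, 0, 0, 16], [1.7, -1.3, 0, 0, 0, 0, 16], [1.7, -1.2, 0, 0, 0, 0, 16], [1.7, -1.2, 0, 0, 0, 0, 16], [1.8, -1.1, 0, 0, 0, 0, 16], [1.8, -1.0, 0, 0, 0, 0, 16], [1.9, -1.0, 0, 0, 0, 0, 16], [0, 0, 0, 0, 0, 0, 16], [0, 0, 0, 0, 0, 0, 16]],
  ],
)

```text
time_s: 14.6
eef_pos: [0.5071, 0.1003, 0.1521]
eef_rot: [0.002, 0.998, 0.06, 0.001]
wrist_force: [2.4, -9.1, 1.4]
opening: 0.242
grasp_force: 60.4
```

```bash
python3 st.py
```

```text
t 14.6 turned deg 134.06233204493012 r 0.05936638001415533 rad -8.958276011591678 fwd force -2.9343114320644057 fz 1.3632981105815796 rel [-0.02568656  0.05352166]
[(550, 159), (552, 184), (554, 210), (556, 215), (558, 218), (560, 210), (562, 206), (564, 240), (566, 207), (568, 190), (570, 172), (572, 151), (574, 132), (576, 105), (578, 103), (580, 65), (582, 113), (584, 90), (586, 126), (588, 95), (590, 99), (592, 124), (594, 479), (596, 653), (598, 491), (600, 658), (602, 163), (604, 200), (606, 414), (608, 417), (610, 397), (612, 371), (614, 315), (620, 43), (622, 152), (624, 165), (626, 153), (628, 164), (630, 1674), (632, 849), (634, 829), (636, 830), (638, 845), (640, 259), (642, 733), (644, 779)]
```

Call:
jog_arm(
  series=[
    [[1.9, -0.6, 0, 0, 0, 0, 16], [1.9, -0.5, 0, 0, 0, 0, 16], [2.0, -0.4, 0, 0, 0, 0, 16], [2.0, -0.4, 0, 0, 0, 0, 16], [2.0, -0.3, 0, 0, 0, 0, 16], [0, 0, 0, 0, 0, 0, 16], [0, 0, 0, 0, 0, 0, 16], [0, 0, 0, 0, 0, 0, 16], [0, 0, 0, 0, 0, 0, 16], [0, 0, 0, 0, 0, 0, 16]],
  ],
)

```text
time_s: 15.65
eef_pos: [0.517, 0.1052, 0.1523]
eef_rot: [0.001, 0.998, 0.06, 0.002]
wrist_force: [5.7, -3.4, -0.1]
opening: 0.245
grasp_force: 60.2
```

```bash
python3 st.py
```

```text
t 15.65 turned deg 144.71133235695825 r 0.05909113145580589 rad -5.261234332852775 fwd force 4.068433135455765 fz -0.07288859554282626 rel [-0.01528262  0.05708067]
[(550, 163), (552, 206), (554, 199), (556, 203), (558, 202), (560, 203), (562, 202), (564, 206), (566, 195), (568, 194), (570, 188), (572, 196), (574, 167), (576, 131), (578, 64), (580, 87), (582, 100), (584, 108), (586, 94), (588, 94), (590, 123), (592, 100), (594, 482), (596, 644), (598, 487), (600, 486), (604, 104), (606, 367), (608, 415), (610, 349), (612, 403), (614, 311), (620, 42), (622, 147), (624, 148), (626, 159), (628, 159), (630, 1312), (632, 781), (634, 790), (636, 808), (638, 795), (640, 247), (642, 843), (644, 826), (646, 184)]
```

The pull is now forward (+4 N), so the roller is past the first edge. I'll go on to the middle.

Call:
jog_arm(
  series=[
    [[1.5, -0.2, 0, 0, 0, 0, 16], [1.5, -0.2, 0, 0, 0, 0, 16], [1.5, -0.2, 0, 0, 0, 0, 16], [0, 0, 0, 0, 0, 0, 16], [0, 0, 0, 0, 0, 0, 16], [0, 0, 0, 0, 0, 0, 16], [0, 0, 0, 0, 0, 0, 16], [0, 0, 0, 0, 0, 0, 16], [0, 0, 0, 0, 0, 0, 16], [0, 0, 0, 0, 0, 0, 16]],
  ],
)

```text
time_s: 16.7
eef_pos: [0.5212, 0.1067, 0.1522]
eef_rot: [0.001, 0.998, 0.06, 0.001]
wrist_force: [3.8, -5.0, 4.3]
opening: 0.238
grasp_force: 60.5
```

```bash
python3 st.py | head -1
```

```text
t 16.7 turned deg 148.985637490522 r 0.05913055379119719 rad -5.90036095553596 fwd force 2.0641895540674624 fz 4.282151317546654 rel [-0.01099313  0.05809968]
```

Call:
jog_arm(
  series=[
    [[1.2, 0.5, 0, 0, 0, 0, 16], [1.2, 0.5, 0, 0, 0, 0, 16], [0, 0, 0, 0, 0, 0, 16], [0, 0, 0, 0, 0, 0, 16], [0, 0, 0, 0, 0, 0, 16], [0, 0, 0, 0, 0, 0, 16], [0, 0, 0, 0, 0, 0, 44], [0, 0, 0, 0, 0, 0, 44], [0, 0, 0, 0, 0, 0, 44], [0, 0, 0, 0, 0, 0, 44]],
  ],
)

```text
time_s: 17.75
eef_pos: [0.5222, 0.1067, 0.1508]
eef_rot: [-0.0, 0.998, 0.06, -0.001]
wrist_force: [-0.1, -0.6, -0.9]
opening: 0.518
grasp_force: 0.0
```

Call:
jog_arm(
  series=[
    [[0, 0, -10, 0, 0, 0, 44], [0, 0, -20, 0, 0, 0, 44], [0, 0, -25, 0, 0, 0, 44], [0, 0, -25, 0, 0, 0, 44], [0, 0, -20, 0, 0, 0, 44], [0, 0, 0, 0, 0, 0, 44], [0, 0, 0, 0, 0, 0, 44], [0, 0, 0, 0, 0, 0, 44], [0, 0, 0, 0, 0, 0, 44], [0, 0, 0, 0, 0, 0, 44]],
  ],
)

```text
time_s: 18.75
eef_pos: [0.5223, 0.1065, 0.2503]
eef_rot: [-0.0, 0.998, 0.06, -0.001]
wrist_force: [-1.3, -0.4, -0.2]
opening: 0.515
grasp_force: 0.0
```

```bash
python3 st.py; ls -t pics|head -1; cp "pics/$(ls -t pics|head -1)" pics/final.png
python3 - <<'E'
from h import *
t=snap('top');P=sh(cloud(t))
m=(abs(P[...,0]-.66)<.03)&(abs(P[...,1]+.03)<.12)&(P[...,2]>.125)&(P[...,2]<.136);print(m.sum(),P[m].min(0),P[m].max(0))
E
```

```text
t 18.75 turned deg 149.98349331819207 r 0.05862808107545041 rad 0.003770767293544716 fwd force -1.3116610595818996 fz -0.2337026271674998 rel [-0.00989486  0.05778705]
[(550, 54), (552, 74), (554, 80), (556, 88), (558, 93), (560, 89), (562, 94), (564, 91), (566, 105), (568, 98), (570, 87), (572, 83), (574, 78), (576, 69), (578, 43), (580, 51), (582, 38), (584, 40), (586, 42), (588, 41), (590, 60), (592, 205), (594, 212), (596, 213), (598, 220), (600, 102), (606, 169), (608, 171), (610, 137), (612, 148), (614, 124), (622, 77), (624, 65), (626, 54), (628, 71), (630, 402), (632, 349), (634, 280), (636, 319), (638, 315), (640, 188), (642, 274)]
st1875.png
133 [ 0.6376801  -0.10302403  0.12500325] [ 0.68715517 -0.01183274  0.13597532]
```

View pics/final.png

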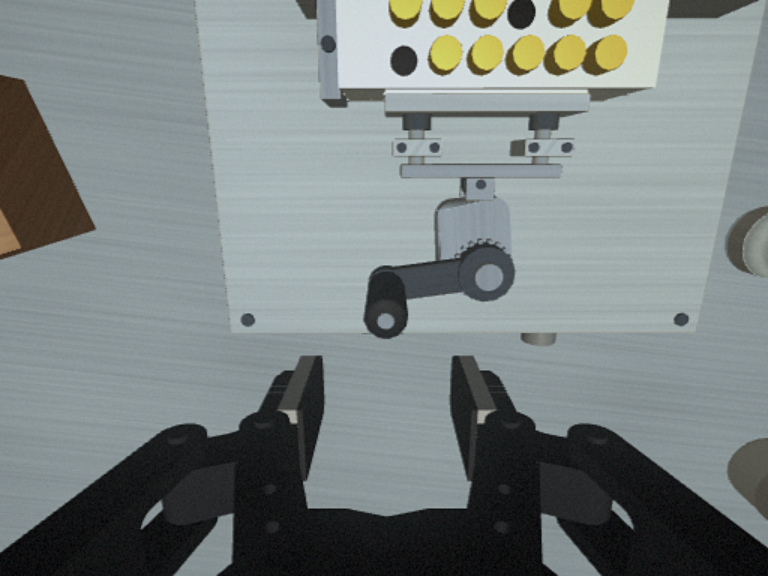

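The roller at (480,188) sits squarely in the middle of the cam's flat. The jaw presses the rack, the rack's nose touches the stop at (338,95), and the gripper is clear. I'll hand in.

```bash
python3 -c "
from bench import ctrl
print(ctrl.hand_in())"
```

```text
the job is handed in; nothing more can be done
None
```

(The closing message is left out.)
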